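# Screw the lid onto the open marble jar

### The job

One of the three square glass jars in the crate has been left open: close it with the middle-sized of the three lids lying in front of the crate. Set the lid on, turn it gently backwards (anticlockwise from above) until you feel it drop into the thread, then screw it down clockwise until it is fully home, never forcing lid against glass, and let go. Leave everything else on the bench where it is.

Things in the scene. Friction and masses are not known exactly. Their poses are not given: they have to be found in the camera images.
- lid_mid (a point): The lid that fits: round steel screw lid 63 mm across, 20 mm high, about 60 g, right way up on the bench, the middle-sized of three in a row. Point: its centre, half-way up (10 mm above its lower edge); z up. Grip its skirt in any direction. Inside it is 16 mm deep; four lugs 90 degrees apart, level with the lower edge, stand in to a radius of 24 mm.
- jar_rim (a point): The open jar: centre of the top of its glass mouth, z up, 125 mm above the bench. The neck is 46 mm across; the shoulder begins 19 mm below the rim. The jar is 86 mm square, full of marbles and held fast in its crate compartment: it neither turns nor tips. Two like jars beside it (104 mm centre to centre) have the same lid screwed fully home.
- thread_mid (a point): Point on the neck's axis 8 mm below the rim. Four thread beads 90 degrees apart, 54 mm across, at an angle round the neck that differs every time and is not given. Each slopes down clockwise (seen from above) and ends in an upright stop rib. A lid set on at a chance angle mostly rests with its lugs on the beads, its centre 5 to 8.5 mm above the rim; clockwise it then jams on the ribs.
- jar_open: The open jar; origin at the centre of its underside. Turning the lid anticlockwise, at most a quarter turn, brings the lugs off the beads' upper ends: the lid can then drop 7 to 9 mm, onto the seal, its centre 2 mm below the rim (a lucky start drops at once). A rib stops it going further anticlockwise. Clockwise 60 to 75 degrees from there screws it home.
- lid_home (a point): Point on the neck's axis, 5.7 mm below the rim, where the lid's centre comes when fully home. A springy rubber sealing ring (42 mm across, 4 mm thick, 2 N per mm) lies on the rim; screwing home squeezes it 3.7 mm (about 8 N) until the lugs meet the hard stop ribs. Screwing takes under 0.3 N m up to that stop; 0.3 to 0.5 N m there is tight, 1 N m (0.03 rad too far) is forcing it. Friction holds the lid once released.
- lid: The same fitting lid; origin at the centre of its lower edge, 10 mm below point lid_mid.
- lid_small: Bystander: steel lid 48 mm across, 16 mm high, in the row with the fitting lid; origin at the centre of its underside.
- lid_wide: Bystander: steel lid 82 mm across, 20 mm high, in the same row; origin at the centre of its underside.
- tumbler: Bystander: glass tumbler 72 mm across, 100 mm high, on the right; origin at the centre of its underside.
- mug: Bystander: white mug 82 mm across, 92 mm high, on the left, handle at its +y side; origin at the centre of its underside.
- ramekin: Bystander: small blue bowl 90 mm across, 45 mm high, on the left; origin at the centre of its underside.
- spatula: Bystander: spatula 270 mm long, lying on the right; origin under its middle.
Things that resemble listed ones, but are neither listed nor needed, are in the scene too. Leave any black or blue look-alike of the lid alone.

How it is judged:
On the way:
1. the fitting lid sits level and centred on the open jar's mouth, dropped over the thread (z of lid_mid in the frame of jar_rim below 0.001 m and horizontal distance between lid_mid and jar_rim below 0.004 m and angle between lid_mid's own z axis and vertical below 0.1 rad), for 0.1 s.
At the end, for the whole second after the job is handed in: The lid is screwed fully home on the open jar and stays there when let go: its centre no more than 1.5 mm above its home height (5.7 mm below the rim), within 3 mm of the jar's axis, level within 0.06 rad and at rest (z of lid_mid in the frame of jar_rim below -0.0042 m and horizontal distance between lid_mid and jar_rim below 0.003 m and angle between lid_mid's own z axis and vertical below 0.06 rad and linear speed of lid below 0.02 m/s); the robot touches nothing.
It fails at once if the lid is forced: more than 60 N between lid and jar (contact force between lid and jar_open above 60 N).
It fails at once if a bystander is moved by more than 30 mm (distance of any of lid_small, lid_wide, tumbler, mug, ramekin, spatula from where it was at the start of the episode above 0.03 m).
It also fails if it takes over 69 s, if anything falls off the work surface, if the arm or the gripper's body presses on something with over 40 N, if the wrist force passes 120 N, or if a joint passes its speed limit or range.

### The arm

A 7-joint arm with a two-finger parallel gripper is mounted at the origin on the work surface. World frame = base frame: x ahead of the robot, y to its left, z up, the work surface at z = 0. Lengths are in m, angles in rad, forces in N, time in s.
With the tool pointing down it reaches from about 0.425 to 0.925 m from the base axis. Payload 6.8 kg.
Tool frame: the origin (TCP) lies midway between the tips of the shut fingers; the grasp point (between the pads) lies 19 mm behind it; z points along the fingers, y is the line along which they close (so a half turn about z gives the same grasp; the last joint's range is limited). The gripper opens to 85 mm and grips with 20 to 120 N. Pads are 22 mm wide; open, the fingers measure 114 mm over their backs; the gripper's body (76 mm by 85 mm) begins 54 mm behind the grasp point. The pads swing forward as they close: fully open they stand 13 mm farther back than shut.
Start: joints at [-1.249, 0.477, 0.022, 1.555, -0.011, 1.109, -0.083], TCP at [0.281, 0.614, 0.2] pointing down, gripper open.
Joint ranges: [-2.96, 2.96], [-0.34, 2.1], [-1.41, 1.46], [0.24, 2.44], [-1.37, 4.51], [0.17, 1.92], [-2.96, 2.96]. Speed limits (rad/s): [2.39, 2.39, 3.14, 3.14, 3.14, 3.14, 3.14].

### API

Orientations are given as a rotation vector (axis times angle).
In Python, from bench import r gives the robot as it stands. The module is installed in compiled form; this text tells all that it offers.
- The arm moves only by the tool apply_moves, never from a script. Its argument "rows" is a list of rows, each a list of 6 numbers: the shift along the tool's x, y, z scaled (see below), then the turn, a rotation vector about the tool's x, y, z scaled (see below). A call has 1 to 5 rows; each row is the pose to reach, as a shift and turn from the pose commanded when the call began, along the tool's axes at that moment; what a row does not reach only later rows make up. The controller multiplies each number of a shift by 0.25 m and each number of a turn by 90 degrees. A row lasts 1/8 s, in which the tool goes at most 62.5 mm and 10.7 degrees, less where a joint would pass 70% of its speed; a pose out of reach is approached as far as the arm can. A call with a number of a shift or a turn outside -1 to 1 is refused whole. A call with a gripper value outside its range is refused whole. "claw" is the opening, from 0 (shut) to 1 (fully open), set as the call begins (left out, the last holds). The fingers move at their own pace and stop on an object; "newtons" is the grip in N (left out, the last holds). Time passes only in rows, so rows that repeat a pose let the fingers close. It gives the time, the measured TCP pose, the force, the opening and the grip force at its end, in the units of the state.
- r.get_obs(): the state, without advancing time (a new reading comes with each control period).
- r.grab_frame(name): name is "scene" or "top" or "wrist"; returns a dict with "pixels" (420x560x3 uint8, red, green, blue), "intrinsics" (3x3 intrinsics, pixels), "dist" ([k1, k2, p1, p2, k3] as OpenCV has them; the pictures are not rectified), "eye" and "attitude" of the camera in the world. Camera axes: x right, y up, looking along -z (the intrinsics and any distortion apply to the point x, -y, -z); pixel columns grow to the right and rows downward; lengths in m; the calibration is good to about 2 mm. A picture is of the moment at which its call begins. There is no depth.
- r.hand_in(): hands the job in; it is judged then, once.
Trained networks look in a picture, given as the dict that the camera call returned (one of the last four; its "shot" number tells which), for a name from the list of things; names that differ only in an ending like _2 or _b are one class to them, and where a whole thing is asked for, a point or a joint stands for the part that bears it (a point fixed in the world has none). Each returns a list of dicts, best first, with "conf" (0 to 1); they miss things now and then, are a little off and sometimes report something else, mostly with a low value. They report only what shows in the picture. A call takes as long as a camera call. They do not tell look-alikes from the thing itself.
- r.search_frame(picture, thing): "rect" ([left, top, width, height] in pixels, round what is visible of it).
- r.outline_of(picture, thing): "pixels" (420x560 bool, what is visible of it) and "rect" ([left, top, width, height] in pixels, round what is visible of it).
- r.landmark_of(picture, thing): "point" ([column, row] in pixels: a listed point, or the origin of a listed thing).
The state is a dict: "clock": time; "joints": joint angles; "qvel": joint speeds; "tau": joint torques, N m; "tcp_pos": TCP position; "orientation": TCP orientation; "contact_force": force on the tool from outside, world axes, zero at the start; "moment": the same for the moment, N m; "grip_width": finger opening in m; "gripper_force": force on a finger pad.
Only numpy, scipy, OpenCV 4.12 (cv2) and the standard library are available. Lean on these libraries where they do the work, as an engineer would, in place of code of your own. Each camera call takes 0.05 s, during which the arm holds its last target. There are 200 camera calls.

## Working session

There is one attempt and no reset: what is moved stays moved. The work goes in short steps, Python scripts to look and compute and a tool call to move; the robot and the scene stay as the last step left them, time stands still between calls to the robot, and variables do not carry over. Pictures are saved under pics/ and viewed, at most 10 in all, crops included, and the job is handed in when it is done.

Besides the shell and the picture viewer there is one more tool, called after "Request:" as name(argument=value, ...), one argument or row to a line, values as JSON. apply_moves: Moves the arm, as the interface text tells. Its arguments: {"type":"object","properties":{"rows":{"type":"array","items":{"type":"array","items":{"type":"number"}}},"claw":{"type":"number"},"newtons":{"type":"number"}},"required":["rows"]}

```bash
mkdir -p pics
cat > h.py <<'E'
import numpy as np,cv2
from bench import r
from scipy.spatial.transform import Rotation as R
def Rm(a):
    a=np.array(a,float)
    if a.shape==(3,3): return a
    return R.from_rotvec(a).as_matrix() if a.size==3 else R.from_quat(a).as_matrix()
def ray(f,p):
    u=cv2.undistortPoints(np.array([[p]],float),np.array(f["intrinsics"]),np.array(f["dist"]))[0,0]
    return np.array(f["eye"]),Rm(f["attitude"])@np.array([u[0],-u[1],-1.0])
def atz(f,p,z):
    e,d=ray(f,p); return e+d*(z-e[2])/d[2]
def proj(f,X):
    c=Rm(f["attitude"]).T@(np.array(X,float)-np.array(f["eye"]))
    return cv2.projectPoints(np.array([[c[0],-c[1],-c[2]]]),np.zeros(3),np.zeros(3),np.array(f["intrinsics"]),np.array(f["dist"]))[0][0,0]
def save(f,n): cv2.imwrite("pics/"+n+".png",cv2.cvtColor(f["pixels"],cv2.COLOR_RGB2BGR))
E
python3 - <<'E'
from h import *
np.set_printoptions(precision=4,suppress=True)
print(r.get_obs())
Z=dict(lid_mid=.01,jar_rim=.125,lid_small=0,lid_wide=0,tumbler=0,mug=0,ramekin=0,spatula=0)
for n in ["scene","top"]:
    f=r.grab_frame(n);save(f,n);print(n,f["eye"],f["attitude"],f["shot"])
    for t in Z:
        for d in r.landmark_of(f,t)[:4]:
            print(t,round(d["conf"],2),np.round(d["point"]),atz(f,d["point"],Z[t]))
E
cd pics; python3 -c "
import cv2,numpy as np
a=cv2.imread('scene.png');b=cv2.imread('top.png')
cv2.imwrite('both.png',cv2.resize(np.hstack([a,b]),(800,300)))"
```

```text
{'clock': 0.0, 'joints': array([-1.2491,  0.4778,  0.0224,  1.5565, -0.0115,  1.1093, -0.0831]), 'qvel': array([ 0.0001,  0.0002, -0.0012, -0.0018, -0.001 , -0.0001,  0.001 ]), 'tau': array([ -0.0004, -59.6451,   1.6078, -28.1189,   0.0124,   0.0094,
        -0.    ]), 'tcp_pos': array([0.281 , 0.613 , 0.1985]), 'orientation': array([-0.6699, -3.0691,  0.0029]), 'contact_force': array([ 0.4452,  0.5197, -1.0608]), 'moment': array([ 0.0547,  0.0053, -0.0231]), 'gripper_force': 0.0, 'grip_width': 0.0856554357816794}
scene [1.0674 0.595  1.1082] [0.3244 0.8214 2.2655] 1
lid_mid 0.9 [268. 175.] [ 0.3635 -0.2076  0.01  ]
lid_mid 0.83 [250. 195.] [ 0.4581 -0.186   0.01  ]
lid_mid 0.66 [266. 222.] [ 0.4924 -0.0787  0.01  ]
lid_mid 0.6 [296. 187.] [ 0.3368 -0.1163  0.01  ]
jar_rim 0.66 [275. 258.] [0.6091 0.0866 0.125 ]
lid_small 0.69 [300. 242.] [0.4637 0.03   0.    ]
lid_wide 0.81 [342. 268.] [0.4442 0.1646 0.    ]
lid_wide 0.21 [299. 243.] [0.4706 0.0304 0.    ]
tumbler 0.9 [209. 169.] [ 0.4737 -0.3592  0.    ]
tumbler 0.5 [376. 348.] [0.5518 0.3683 0.    ]
ramekin 0.67 [414. 312.] [0.413  0.3725 0.    ]
spatula 0.64 [232. 145.] [ 0.353  -0.3946  0.    ]
top [0.2795 0.0001 1.6301] [ 0.0845 -0.1177 -1.5436] 2
lid_mid 0.91 [303. 214.] [ 0.4803 -0.0869  0.01  ]
lid_mid 0.9 [344. 255.] [ 0.3582 -0.2169  0.01  ]
lid_mid 0.79 [336. 222.] [ 0.4576 -0.1892  0.01  ]
lid_mid 0.67 [313. 262.] [ 0.3335 -0.1195  0.01  ]
jar_rim 0.86 [248. 164.] [0.6086 0.0821 0.125 ]
lid_small 0.76 [268. 221.] [0.4586 0.0197 0.    ]
lid_small 0.61 [249. 164.] [0.638  0.0846 0.    ]
lid_wide 0.7 [222. 226.] [0.4389 0.1642 0.    ]
tumbler 0.66 [390. 218.] [ 0.4779 -0.362   0.    ]
mug 0.86 [156. 189.] [0.5482 0.3742 0.    ]
ramekin 0.95 [153. 231.] [0.4182 0.3757 0.    ]
spatula 0.79 [408. 260.] [ 0.3488 -0.4162  0.    ]
```

View pics/top.png

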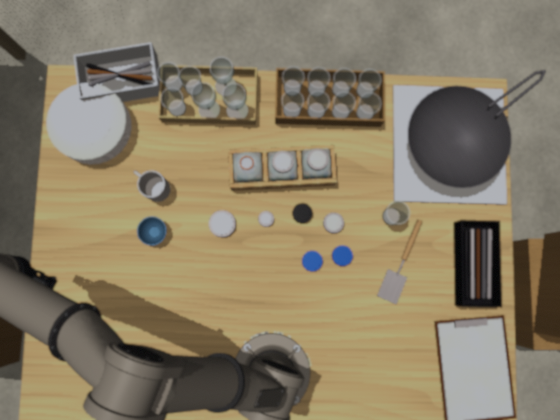

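View pics/scene.png

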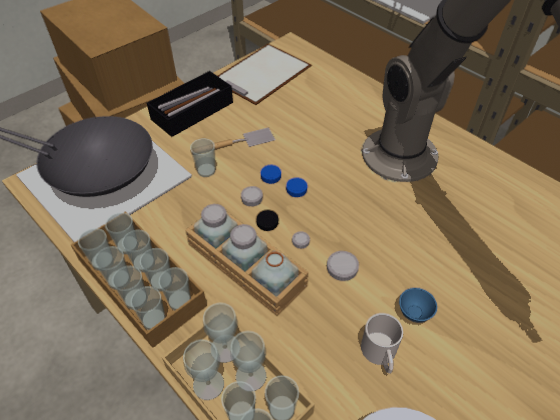

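Steel lids in the row: wide at top-view (222,226), small (268,221) and another at (336,222), which is the mid-sized candidate. Look-alikes are black (303,214) and blue (313,262) and (344,255). The open jar is the leftmost in the crate at (248,164): red ring, no lid. Next: one close crop of the lids and jar, and the numbers for the first reach.

```bash
cat >> h.py <<'E'
def to(x,y,z,yaw=None,o=None):
    """shift/turn numbers from measured pose; yaw = world turn to add (deg, anticlockwise), also squares tool to vertical"""
    o=o or r.get_obs(); T=Rm(o["orientation"]); p=o["tcp_pos"]
    s=T.T@(np.array([x,y,z])-p)/.25
    ya=np.arctan2(T[1,1],T[0,1])+np.radians(yaw or 0) # world dir of tool y
    Y=np.array([np.cos(ya),np.sin(ya),0]);Zt=np.array([0,0,-1.]);D=np.c_[np.cross(Y,Zt),Y,Zt]
    w=R.from_matrix(T.T@D).as_rotvec()/(np.pi/2)
    print("row",np.round(np.r_[s,w],4).tolist(),"tool y dir deg",round(np.degrees(ya-np.radians(yaw or 0)),1))
E
python3 - <<'E'
from h import *
f=cv2.imread("pics/top.png");cv2.imwrite("pics/crop.png",cv2.resize(f[140:280,200:370],None,fx=4,fy=4,interpolation=cv2.INTER_CUBIC))
to(.45,.3,.25); to(.457,-.188,.2)
E
```

```text
row [-1.1362, -0.8591, -0.202, 0.0, -0.0, 0.0] tool y dir deg 65.4
row [-1.9751, -2.6219, -0.002, 0.0, -0.0, 0.0] tool y dir deg 65.4
```

View pics/crop.png

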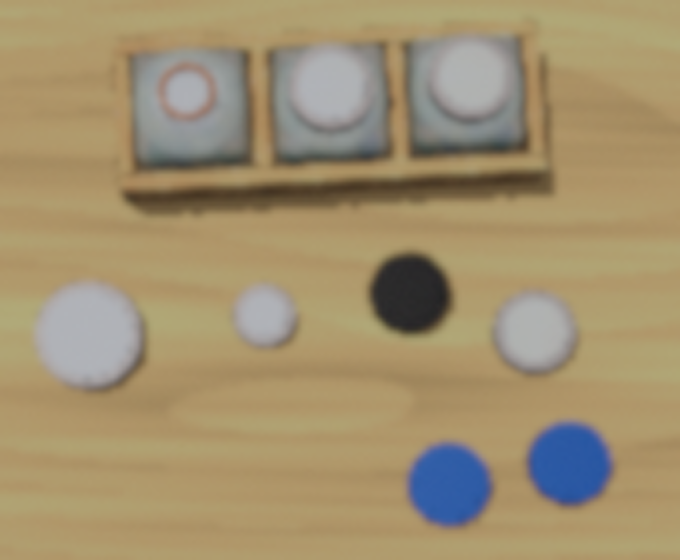

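The crop shows the mid steel lid at (535,330), clearly between the wide (90,335) and small (265,315) ones. The open jar with the red ring is at (187,92). Moving.

Request:
apply_moves(
  rows=[
    [-0.9,-0.7,-0.2,0,0,0.4],
    [-0.9,-0.7,-0.2,0,0,0.4],
    [-0.9,-0.7,-0.2,0,0,0.4],
    [-0.9,-0.7,-0.2,0,0,0.4],
    [-0.9,-0.7,-0.2,0,0,0.4],
  ],
  claw=1,
)

```text
clock: 1.52
tcp_pos: [0.4147, 0.3577, 0.2504]
orientation: [1.591, 2.708, 0.001]
contact_force: [-0.2, 1.6, 0.0]
grip_width: 0.0857
gripper_force: 0.0
```

```bash
python3 -c "
from h import *
o=r.get_obs();print(o['joints'],o['tcp_pos'],o['clock'])
to(.46,.06,.25,-36);to(.457,-.188,.22,-50)"
```

```text
[-1.02799819  0.21866425  0.23939299  1.81546642 -0.05682401  1.1130837
 -0.26042055] [0.41465889 0.35767018 0.25042279] 1.525
row [-1.1283, -0.4214, 0.0014, 0.0007, -0.0001, 0.4] tool y dir deg 29.1
row [-1.9889, -0.9151, 0.121, 0.0007, -0.0002, 0.5556] tool y dir deg 29.1
```

Request:
apply_moves(
  rows=[
    [-1,-0.4,0,0,0,0.4],
    [-1,-0.4,0,0,0,0.4],
    [-1,-0.4,0,0,0,0.4],
    [-1,-0.4,0,0,0,0.4],
    [-1,-0.4,0,0,0,0.4],
  ],
)

```text
clock: 2.15
tcp_pos: [0.4485, 0.0897, 0.2499]
orientation: [2.353, 2.081, 0.001]
contact_force: [-0.2, 0.5, 0.8]
grip_width: 0.0853
gripper_force: 0.0
```

```bash
python3 -c "
from h import *
o=r.get_obs();print(o['joints'],o['tcp_pos'],o['clock'])
to(.457,-.188,.20,-15)"
```

```text
[-0.79689459  0.04582298  0.48665958  2.01533997 -0.02450521  1.08513677
 -0.42158505] [0.44854165 0.08966661 0.24989571] 2.15
row [-1.0983, 0.169, 0.1991, 0.0003, -0.0004, 0.1667] tool y dir deg -7.0
```

Request:
apply_moves(
  rows=[
    [-1,0.16,0.2,0,0,0.16],
    [-1,0.16,0.2,0,0,0.16],
    [-1,0.16,0.2,0,0,0.16],
    [-1,0.16,0.2,0,0,0.16],
    [-1,0.16,0.2,0,0,0.16],
  ],
)

```text
clock: 2.78
tcp_pos: [0.4581, -0.1637, 0.1993]
orientation: [2.595, 1.768, -0.002]
contact_force: [0.7, 0.9, 0.4]
grip_width: 0.0855
gripper_force: 0.0
```

```bash
cat > look.py <<'E'
from h import *
import sys
def look(t,z,near,name=None):
    f=r.grab_frame("wrist")
    if name: save(f,name)
    for d in r.landmark_of(f,t)[:4]: print(t,round(d["conf"],2),np.round(d["point"]),atz(f,d["point"],z).round(4))
    print("expected px",proj(f,near).round(), "eye",f["eye"].round(3))
    return f
E
python3 -c "
from look import *
look('lid_mid',.01,[.457,-.188,.01],'w1')
o=r.get_obs();print(o['joints'],o['tcp_pos'],o['clock'])"
```

```text
lid_mid 0.95 [295. 198.] [ 0.4588 -0.1807  0.01  ]
lid_mid 0.76 [284.  89.] [ 0.4868 -0.0814  0.01  ]
lid_mid 0.63 [213. 256.] [ 0.3584 -0.2064  0.01  ]
expected px [296. 206.] eye [ 0.484 -0.1    0.372]
[-0.42963857  0.1875697   0.73081474  2.03123198 -0.15048067  0.97549503
  0.00761341] [ 0.45896654 -0.16008839  0.19940648] 2.875
```

View pics/w1.png

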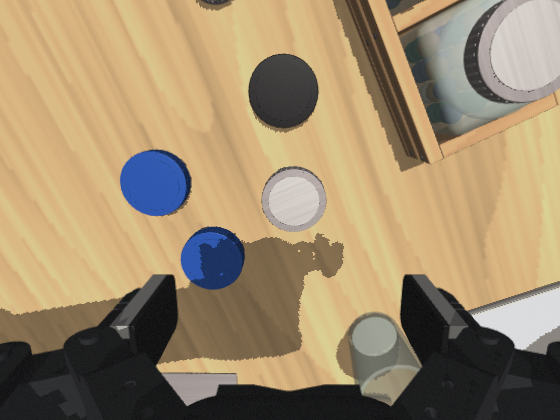

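The wrist view shows the steel mid lid at (295,198), with the black one above it at (284,90). Hovering closer and re-measuring.

```bash
python3 -c "
from h import *
to(.4588,-.182,.10)"
```

```text
row [-0.0818, 0.0311, 0.3976, -0.0001, 0.0002, 0.0] tool y dir deg -21.2
```

Request:
apply_moves(
  rows=[
    [-0.082,0.03,0.4,0,0,0],
    [-0.082,0.03,0.4,0,0,0],
    [-0.082,0.03,0.4,0,0,0],
    [-0.082,0.03,0.4,0,0,0],
  ],
)

```text
clock: 3.38
tcp_pos: [0.4602, -0.1799, 0.1009]
orientation: [2.587, 1.781, 0.003]
contact_force: [-0.2, 0.7, -0.3]
grip_width: 0.0853
gripper_force: 0.0
```

```bash
cat >> look.py <<'E'
def circ(f,t,z,near):
    """centre from outline: back-project contour to plane z, enclosing circle"""
    for d in r.outline_of(f,t)[:5]:
        c=max(cv2.findContours(d["pixels"].astype(np.uint8),0,2)[0],key=cv2.contourArea)[:,0]
        P=np.array([atz(f,p,z)[:2] for p in c],np.float32); m,rad=cv2.minEnclosingCircle(P)
        if np.hypot(m[0]-near[0],m[1]-near[1])<.05: 
            print("circ",t,np.round(m,4),round(rad,4),round(d["conf"],2),d["rect"]); 
            e=cv2.fitEllipse(P); print("  ellipse",np.round(e[0],4),np.round(e[1],4))
E
python3 -c "
from look import *
f=look('lid_mid',.01,[.4588,-.1815,.01],'w2')
circ(f,'lid_mid',.02,[.4588,-.1815])
o=r.get_obs();print(o['tcp_pos'],o['joints'])"
```

```text
lid_mid 0.97 [283. 212.] [ 0.4559 -0.1812  0.01  ]
lid_mid 0.88 [273.  60.] [ 0.4873 -0.0829  0.01  ]
lid_mid 0.8 [174. 285.] [ 0.3572 -0.2055  0.01  ]
lid_mid 0.66 [ 96. 186.] [ 0.3389 -0.1158  0.01  ]
expected px [287. 211.] eye [ 0.485 -0.116  0.274]
circ lid_mid [ 0.4575 -0.1788] 0.0326 0.79 [242.4, 164.8, 86.0, 88.1]
  ellipse [ 0.4578 -0.1792] [0.0611 0.0643]
[ 0.46044319 -0.18038391  0.10118462] [-0.29756814  0.36633228  0.66928706  2.10831059 -0.32855597  0.76526874
  0.21332163]
```

Request:
apply_moves(
  rows=[
    [-0.007,-0.012,0.2,0,0,0],
    [-0.007,-0.012,0.32,0,0,0],
    [-0.007,-0.012,0.37,0,0,0],
    [-0.007,-0.012,0.395,0,0,0],
    [-0.007,-0.012,0.395,0,0,0],
  ],
)

```text
clock: 4.15
tcp_pos: [0.4562, -0.1816, 0.0014]
orientation: [2.589, 1.778, 0.002]
contact_force: [1.4, -0.0, 0.7]
grip_width: 0.085
gripper_force: 0.0
```

Request:
apply_moves(
  rows=[
    [0,0,0,0,0,0],
    [0,0,0,0,0,0],
    [0,0,0,0,0,0],
    [0,0,0,0,0,0],
    [0,0,0,0,0,0],
  ],
  claw=0.6,
  newtons=20,
)

```text
clock: 4.78
tcp_pos: [0.4554, -0.1814, 0.0008]
orientation: [-2.589, -1.779, -0.0]
contact_force: [-0.3, 0.3, -0.2]
grip_width: 0.0508
gripper_force: 0.0
```

```bash
python3 -c "
from look import *
f=look('lid_mid',.01,[.457,-.181,.01],'w3')
o=r.get_obs();print(o)"
```

```text
lid_mid 0.95 [270.  20.] [ 0.4858 -0.0833  0.01  ]
lid_mid 0.72 [292. 254.] [ 0.4587 -0.1788  0.01  ]
expected px [290. 260.] eye [ 0.48  -0.118  0.174]
{'clock': 4.875, 'joints': array([-0.16269336,  0.53724085,  0.52085   ,  2.16471728, -0.50224277,
        0.55743352,  0.36447596]), 'qvel': array([-0.00015125, -0.00022981,  0.00216865, -0.00015169,  0.00077927,
        0.00110997, -0.000542  ]), 'tau': array([-8.72343429e-03, -4.43883884e+01,  7.87936896e+00, -1.45717102e+01,
        7.80263770e-03,  1.98478141e-03, -2.80203176e-04]), 'tcp_pos': array([ 0.45542546, -0.18144235,  0.00071406]), 'orientation': array([-2.58936587e+00, -1.77884074e+00,  1.08975543e-04]), 'contact_force': array([ 0.21762599,  0.19396032, -0.25351176]), 'moment': array([-0.03866784,  0.04017601, -0.02342292]), 'gripper_force': 0.0, 'grip_width': 0.051061890065226094}
```

View pics/w3.png

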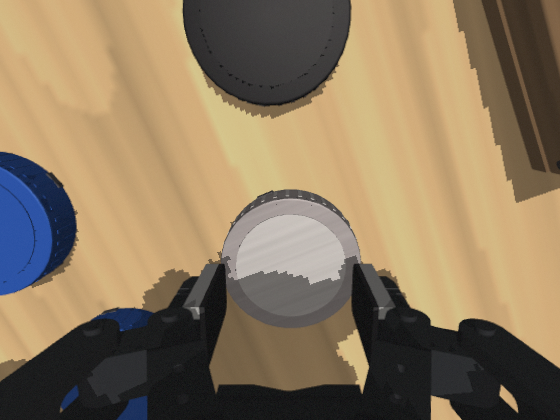

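```bash
python3 -c "
from look import *
f=r.grab_frame('wrist');o=r.get_obs();T=Rm(o['orientation']);p=o['tcp_pos']
for y in(-.0255,-.0315,.0255,.0315):
  for x in(-.011,.011):
    for z in (0,-.008,-.019,-.03): print(y,x,z,proj(f,p+T@np.array([x,y,z])).round())
circ(f,'lid_mid',.02,[.457,-.181])
"
```

```text
-0.0255 -0.011 0 [237. 275.]
-0.0255 -0.011 -0.008 [234. 282.]
-0.0255 -0.011 -0.019 [231. 293.]
-0.0255 -0.011 -0.03 [227. 305.]
-0.0255 0.011 0 [235. 233.]
-0.0255 0.011 -0.008 [233. 239.]
-0.0255 0.011 -0.019 [229. 247.]
-0.0255 0.011 -0.03 [225. 256.]
-0.0315 -0.011 0 [225. 275.]
-0.0315 -0.011 -0.008 [222. 282.]
-0.0315 -0.011 -0.019 [218. 293.]
-0.0315 -0.011 -0.03 [213. 305.]
-0.0315 0.011 0 [223. 233.]
-0.0315 0.011 -0.008 [220. 239.]
-0.0315 0.011 -0.019 [215. 247.]
-0.0315 0.011 -0.03 [210. 256.]
0.0255 -0.011 0 [338. 275.]
0.0255 -0.011 -0.008 [340. 282.]
0.0255 -0.011 -0.019 [344. 293.]
0.0255 -0.011 -0.03 [347. 305.]
0.0255 0.011 0 [340. 233.]
0.0255 0.011 -0.008 [342. 239.]
0.0255 0.011 -0.019 [346. 247.]
0.0255 0.011 -0.03 [350. 256.]
0.0315 -0.011 0 [350. 275.]
0.0315 -0.011 -0.008 [353. 282.]
0.0315 -0.011 -0.019 [357. 293.]
0.0315 -0.011 -0.03 [361. 305.]
0.0315 0.011 0 [352. 233.]
0.0315 0.011 -0.008 [355. 239.]
0.0315 0.011 -0.019 [359. 247.]
0.0315 0.011 -0.03 [364. 256.]
circ lid_mid [ 0.4583 -0.1778] 0.033 0.81 [222.7, 189.4, 134.6, 135.3]
  ellipse [ 0.4581 -0.1782] [0.0597 0.0656]
```

Request:
apply_moves(
  rows=[
    [0,0,0,0,0,0],
    [0,0,0,0,0,0],
    [0,0,0,0,0,0],
  ],
  claw=0.45,
)

```text
clock: 5.35
tcp_pos: [0.4554, -0.1814, 0.0007]
orientation: [-2.589, -1.779, 0.0]
contact_force: [-0.2, 0.1, -0.0]
grip_width: 0.0384
gripper_force: 0.0
```

```bash
python3 -c "
from look import *
f=r.grab_frame('wrist');save(f,'w4');circ(f,'lid_mid',.02,[.457,-.181]);print(r.get_obs()['contact_force'])
cv2.imwrite('pics/w4c.png',cv2.resize(cv2.imread('pics/w4.png')[170:420,150:430],None,fx=2,fy=2))
"
```

```text
circ lid_mid [ 0.4578 -0.1778] 0.0329 0.91 [223.3, 185.2, 135.1, 141.3]
  ellipse [ 0.4581 -0.1777] [0.0578 0.0656]
[-0.02970092  0.0044573   0.42717378]
```

View pics/w4c.png

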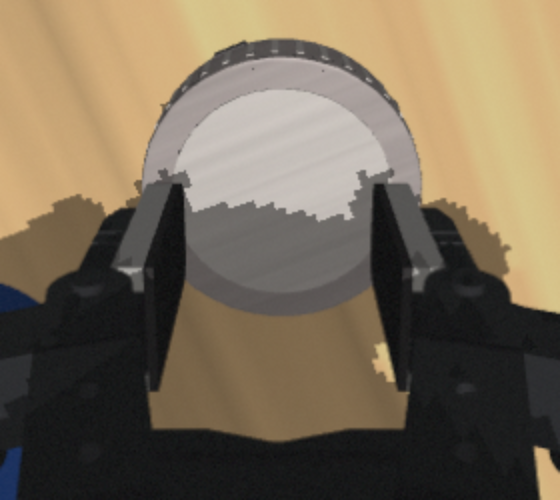

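The view shows the fingers closed to 38 mm over the lid's top, so the tips stand clearly above it, higher than I assumed. I'll reopen and feel the way down.

Request:
apply_moves(
  rows=[
    [0,0,0,0,0,0],
    [0,0,0,0,0,0],
    [0,0,0,0,0,0],
  ],
  claw=1,
)

```text
clock: 5.82
tcp_pos: [0.4555, -0.1815, 0.0008]
orientation: [2.589, 1.779, 0.0]
contact_force: [-0.4, -0.5, 0.3]
grip_width: 0.085
gripper_force: 0.0
```

Request:
apply_moves(
  rows=[
    [0,0,0.016,0,0,0],
    [0,0,0.032,0,0,0],
    [0,0,0.04,0,0,0],
    [0,0,0.04,0,0,0],
    [0,0,0.04,0,0,0],
  ],
  claw=0.85,
)

```text
clock: 6.45
tcp_pos: [0.4555, -0.1815, -0.0093]
orientation: [2.59, 1.779, -0.0]
contact_force: [-0.2, 0.1, 0.7]
grip_width: 0.0726
gripper_force: 0.0
```

```bash
python3 -c "
from look import *
f=r.grab_frame('wrist');save(f,'w5');o=r.get_obs();print(o['contact_force'],o['tcp_pos'],f['eye'],o['grip_width'])
cv2.imwrite('pics/w5c.png',cv2.resize(cv2.imread('pics/w5.png')[170:420,100:480],None,fx=2,fy=2))
"
```

```text
[ 0.60736458  0.62291481 -0.81684073] [ 0.45555603 -0.181486   -0.0091782 ] [ 0.48050484 -0.1179083   0.16396898] 0.07265043562610488
```

View pics/w5c.png

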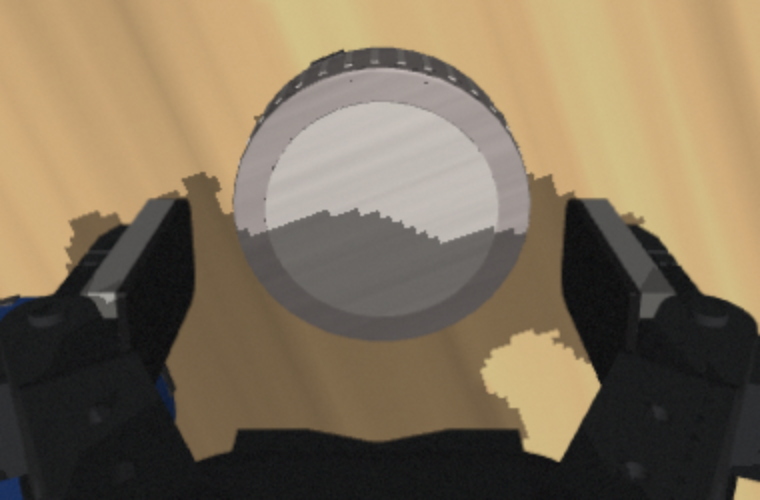

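Request:
apply_moves(
  rows=[
    [0,0,0.016,0,0,0],
    [0,0,0.032,0,0,0],
    [0,0,0.048,0,0,0],
    [0,0,0.048,0,0,0],
  ],
)

```text
clock: 7.0
tcp_pos: [0.4551, -0.1814, -0.0217]
orientation: [-2.589, -1.778, 0.001]
contact_force: [-0.3, 0.1, -0.2]
grip_width: 0.0723
gripper_force: 0.0
```

```bash
python3 -c "
from look import *
o=r.get_obs();print(o['contact_force'],o['tcp_pos'])
f=r.grab_frame('wrist');save(f,'w6');circ(f,'lid_mid',.02,[.457,-.181])
"
```

```text
[-0.2904275   0.08511889 -0.16642676] [ 0.45512771 -0.18136851 -0.02165341]
circ lid_mid [ 0.4575 -0.1775] 0.0333 0.56 [213.1, 198.6, 158.3, 157.9]
  ellipse [ 0.4582 -0.1781] [0.0604 0.0659]
```

Request:
apply_moves(
  rows=[
    [0.012,0,0.01,0,0,0],
    [0.012,0,0.02,0,0,0],
    [0.012,0,0.03,0,0,0],
    [0.012,0,0.03,0,0,0],
  ],
)

```text
clock: 7.6
tcp_pos: [0.4564, -0.1786, -0.029]
orientation: [-2.589, -1.779, 0.0]
contact_force: [0.3, 0.2, -0.2]
grip_width: 0.0724
gripper_force: 0.0
```

Request:
apply_moves(
  rows=[
    [0,0,0.006,0,0,0],
    [0,0,0.012,0,0,0],
    [0,0,0.012,0,0,0],
  ],
)

```text
clock: 7.98
tcp_pos: [0.4564, -0.1786, -0.0319]
orientation: [-2.589, -1.779, 0.0]
contact_force: [-1.0, 0.4, 0.1]
grip_width: 0.0728
gripper_force: 0.0
```

```bash
python3 -c "
from look import *
f=r.grab_frame('wrist');save(f,'w7');o=r.get_obs();print(o['contact_force'],o['tcp_pos'],f['eye'],o['grip_width'])
cv2.imwrite('pics/w7c.png',cv2.resize(cv2.imread('pics/w7.png')[170:420,100:480],None,fx=2,fy=2))
"
```

```text
[ 0.55039548  0.52120597 -0.12419399] [ 0.45648274 -0.17862681 -0.03179576] [ 0.48150921 -0.11505992  0.14135348] 0.07236633185488255
```

View pics/w7c.png

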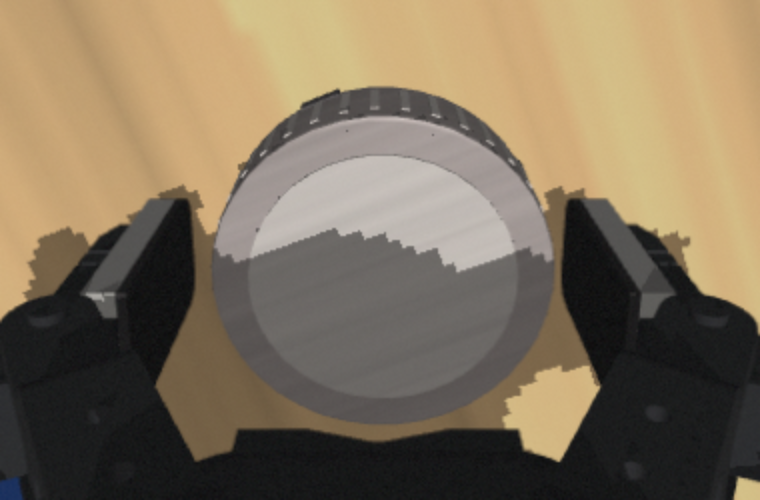

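Request:
apply_moves(
  rows=[
    [-0.006,0,0.008,0,0,0],
    [-0.012,0,0.016,0,0,0],
    [-0.012,0,0.02,0,0,0],
    [-0.012,0,0.02,0,0,0],
  ],
)

```text
clock: 8.52
tcp_pos: [0.4554, -0.1815, -0.0369]
orientation: [-2.589, -1.779, 0.0]
contact_force: [0.1, 0.3, 0.1]
grip_width: 0.0727
gripper_force: 0.0
```

Request:
apply_moves(
  rows=[
    [0,0,0.006,0,0,0],
    [0,0,0.012,0,0,0],
    [0,0,0.012,0,0,0],
  ],
)

```text
clock: 8.9
tcp_pos: [0.4553, -0.1814, -0.0399]
orientation: [-2.589, -1.779, 0.0]
contact_force: [0.6, 0.0, 0.2]
grip_width: 0.0724
gripper_force: 0.0
```

Now about 3 mm above the bench by estimate. First centring squeeze.

Request:
apply_moves(
  rows=[
    [0,0,0,0,0,0],
    [0,0,0,0,0,0],
    [0,0,0,0,0,0],
    [0,0,0,0,0,0],
  ],
  claw=0.5,
  newtons=20,
)

```text
clock: 9.4
tcp_pos: [0.4562, -0.1818, -0.0376]
orientation: [2.59, 1.777, 0.004]
contact_force: [-6.3, 2.8, 32.5]
grip_width: 0.0628
gripper_force: 19.3
```

Gripped at 62.8 mm, but the closing fingers touched the bench (32 N up). I'll release, rise 5 mm, turn 90° clockwise and squeeze again to centre the other axis.

Request:
apply_moves(
  rows=[
    [0,0,-0.022,0,0,0],
    [0,0,-0.022,0,0,0],
    [0,0,-0.022,0,0,0],
  ],
  claw=0.88,
)

```text
clock: 9.78
tcp_pos: [0.4553, -0.1813, -0.0345]
orientation: [-2.589, -1.779, 0.0]
contact_force: [0.0, 0.1, 0.1]
grip_width: 0.0752
gripper_force: 0.0
```

Request:
apply_moves(
  rows=[
    [0,0,0,0,0,0.11],
    [0,0,0,0,0,0.22],
    [0,0,0,0,0,0.33],
    [0,0,0,0,0,0.44],
    [0,0,0,0,0,0.55],
  ],
)

```text
clock: 10.4
tcp_pos: [0.4552, -0.1813, -0.0346]
orientation: [-3.098, -0.523, 0.001]
contact_force: [-0.1, -0.5, -0.7]
grip_width: 0.0748
gripper_force: 0.0
```

Request:
apply_moves(
  rows=[
    [0,0,0,0,0,0.11],
    [0,0,0,0,0,0.22],
    [0,0,0,0,0,0.33],
    [0,0,0,0,0,0.45],
    [0,0,0,0,0,0.45],
  ],
)

```text
clock: 11.02
tcp_pos: [0.4551, -0.1814, -0.0348]
orientation: [3.088, -0.57, -0.002]
contact_force: [-0.2, 0.3, -1.0]
grip_width: 0.075
gripper_force: 0.0
```

```bash
python3 -c "
from look import *
o=r.get_obs();print(o['joints'],o['tcp_pos'],o['contact_force'],o['grip_width']);to(.4553,-.1815,-.0345)"
```

```text
[-0.38730398  0.75333628  0.84423513  2.18622877 -0.99057528  0.6562366
 -0.75542368] [ 0.45511098 -0.18138631 -0.0347942 ] [-0.21655622  0.32229652 -1.04662856] 0.07495359504905226
row [0.0009, 0.0002, -0.0012, 0.0008, 0.0006, -0.0] tool y dir deg -110.9
```

Request:
apply_moves(
  rows=[
    [0,0,0,0,0,0],
    [0,0,0,0,0,0],
    [0,0,0,0,0,0],
    [0,0,0,0,0,0],
  ],
  claw=0.5,
  newtons=40,
)

```text
clock: 11.52
tcp_pos: [0.4555, -0.1815, -0.0341]
orientation: [-3.089, 0.572, -0.0]
contact_force: [-1.1, 0.6, 5.0]
grip_width: 0.0615
gripper_force: 43.1
```

Request:
apply_moves(
  rows=[
    [0,0,-0.1,0,0,0],
    [0,0,-0.3,0,0,0],
    [0,0,-0.55,0,0,0],
    [0,0,-0.8,0,0,0],
    [0,0,-1,0,0,0],
  ],
)

```text
clock: 12.15
tcp_pos: [0.4556, -0.1816, 0.2178]
orientation: [-3.089, 0.573, -0.002]
contact_force: [0.6, 0.2, -0.5]
grip_width: 0.0616
gripper_force: 44.1
```

```bash
python3 -c "
from look import *
o=r.get_obs();print(o)
to(.6088,.084,.215)
f=r.grab_frame('wrist');save(f,'w8')
f2=r.grab_frame('top');s=r.grab_frame('scene')
for g in(f2,s):
  for d in r.landmark_of(g,'jar_rim')[:3]: print(d['conf'],d['point'],atz(g,d['point'],.125))
  circ(g,'jar_rim',.12,[.609,.084])
"
```

```text
{'clock': 12.15, 'joints': array([-0.81915048,  0.44784723,  1.41420475,  2.01617672, -0.50021865,
        1.10418024, -1.11865418]), 'qvel': array([-0.70918509, -0.39430654,  0.8265994 , -0.44142599,  0.60076344,
        0.74321019, -0.44522095]), 'tau': array([  6.1845392 , -24.40742791,  11.60908163, -22.59070516,
        -0.40198962,  -0.84083375,   0.4929414 ]), 'tcp_pos': array([ 0.45556902, -0.18164656,  0.21777556]), 'orientation': array([-3.08861373e+00,  5.72892097e-01, -1.66910622e-03]), 'contact_force': array([ 0.57046427,  0.20734871, -0.45879989]), 'moment': array([ 0.022145  , -0.086431  ,  0.03251428]), 'gripper_force': 44.07638803124428, 'grip_width': 0.06156891903159805}
row [0.1911, -1.2117, 0.0119, -0.0003, -0.0006, -0.0] tool y dir deg -111.0
0.93 [246.8, 162.5] [0.61412211 0.08582465 0.125     ]
circ jar_rim [0.6028 0.0844] 0.0566 0.89 [236.0, 153.6, 26.5, 27.5]
  ellipse [0.605  0.0849] [0.0965 0.1155]
0.93 [277.4, 259.3] [0.60718519 0.09314223 0.125     ]
circ jar_rim [0.6345 0.1104] 0.0623 0.7 [251.8, 250.0, 47.7, 45.8]
  ellipse [0.6332 0.1097] [0.0997 0.1133]
```

View pics/w8.png

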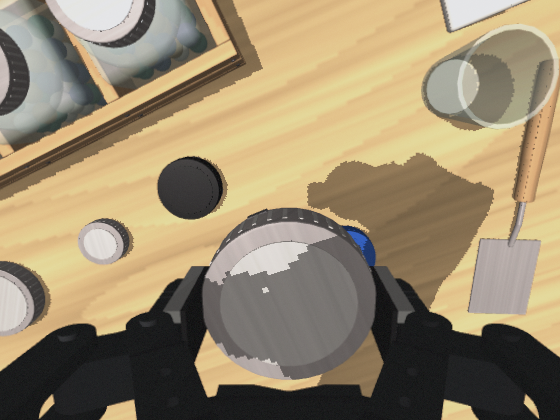

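The lid is held level between the pads at (290,300). Joint 3 is near its limit, so I'll move back toward +y and watch it.

Request:
apply_moves(
  rows=[
    [-0.06,-0.2,0,0,0,0],
    [-0.1,-0.4,0,0,0,0],
    [-0.14,-0.6,0,0,0,0],
    [-0.18,-0.8,0,0,0,0],
    [-0.23,-1,0,0,0,0],
  ],
)

```text
clock: 13.12
tcp_pos: [0.4909, 0.0741, 0.2147]
orientation: [3.088, -0.574, -0.002]
contact_force: [0.5, -1.3, 0.3]
grip_width: 0.0613
gripper_force: 44.1
```

```bash
python3 -c "
from look import *
o=r.get_obs();print(o['joints'],o['qvel'],o['tcp_pos'])
to(.515,.12,.218)"
```

```text
[-1.32304153  0.47331044  1.40188751  2.00535548 -0.52434676  1.11179182
 -1.62799651] [-0.54419549  0.29902297 -0.08526412 -0.19185805 -0.28210578  0.14423639
 -0.57284864] [0.49093516 0.07406154 0.21469938]
row [0.0238, -0.206, -0.0134, 0.0006, 0.0008, -0.0] tool y dir deg -111.0
```

Request:
apply_moves(
  rows=[
    [0.012,-0.1,0,0,0,0],
    [0.024,-0.2,0,0,0,0],
    [0.024,-0.2,0,0,0,0],
    [0.024,-0.2,0,0,0,0],
  ],
)

```text
clock: 13.62
tcp_pos: [0.515, 0.1152, 0.2157]
orientation: [3.087, -0.577, -0.0]
contact_force: [0.7, -0.3, -0.7]
grip_width: 0.0612
gripper_force: 44.1
```

```bash
python3 -c "
from look import *
f=look('jar_rim',.125,[.609,.086,.125],'w9');o=r.get_obs();print(o['joints'],o['tcp_pos'])
circ(f,'jar_rim',.125,[.609,.086])
hsv=cv2.cvtColor(f['pixels'],cv2.COLOR_RGB2HSV);a=f['pixels'].astype(int)
m=((a[...,0]>a[...,1]+45)&(a[...,0]>a[...,2]+45)&((hsv[...,0]<7)|(hsv[...,0]>174))).astype(np.uint8)
u,v=proj(f,[.609,.086,.125]).astype(int);w=np.zeros_like(m);w[max(0,v-90):v+90,max(0,u-90):u+90]=1;m*=w
pts=np.argwhere(m)[:,::-1];print(len(pts))
if len(pts)>20:
  P=np.array([atz(f,p,.129)[:2] for p in pts.astype(float)],np.float32);e=cv2.minEnclosingCircle(P);print('ring',e);A=np.c_[2*P,np.ones(len(P))];s=np.linalg.lstsq(A,(P**2).sum(1),rcond=None)[0];print(s[:2],np.sqrt(s[2]+s[0]**2+s[1]**2))
to(.609,.086,.218)
L=look('lid_mid',o['tcp_pos'][2]+.044,np.r_[o['tcp_pos'][:2],o['tcp_pos'][2]+.044])
circ(L,'lid_mid',o['tcp_pos'][2]+.054,o['tcp_pos'])
"
```

```text
jar_rim 0.96 [272.  58.] [0.6137 0.0885 0.125 ]
expected px [279.  64.] eye [0.579 0.091 0.389]
[-1.3083989   0.52631721  1.34594081  1.93869804 -0.56863263  1.14257032
 -1.67726865] [0.51478427 0.1154201  0.21578426]
circ jar_rim [0.6092 0.0886] 0.0482 0.78 [203.2, 0.0, 140.7, 137.4]
  ellipse [0.6085 0.0891] [0.0781 0.0838]
0
row [0.3942, -0.0252, -0.0087, -0.0002, 0.0001, 0.0] tool y dir deg -111.2
lid_mid 0.96 [487. 134.] [0.5479 0.032  0.2598]
lid_mid 0.65 [550. 252.] [0.4984 0.0208 0.2598]
lid_mid 0.57 [293. 291.] [0.5169 0.1135 0.2598]
lid_mid 0.33 [383. 193.] [0.5409 0.0703 0.2598]
expected px [290. 298.] eye [0.579 0.091 0.389]
circ lid_mid [0.5196 0.1151] 0.0336 0.71 [200.3, 206.9, 174.3, 172.7]
  ellipse [0.5191 0.1144] [0.0607 0.0665]
```

View pics/w9.png

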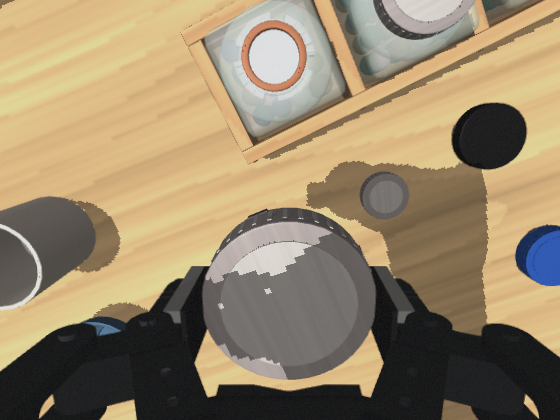

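The view shows the open jar's brown ring at about (274,56), with the held lid at (290,295). I'll fit the ring numerically.

```bash
cat >> look.py <<'E'
def ring(guess=(.611,.088),z=.129):
    f=r.grab_frame("wrist");a=f["pixels"].astype(int)
    u,v=proj(f,[*guess,.127]).astype(int)
    m=(a[...,0]-a[...,2]>50)&(a[...,0]-a[...,1]>35)
    w=np.zeros(m.shape,bool);k=60;w[max(0,v-k):v+k,max(0,u-k):u+k]=1
    n,l,s,_=cv2.connectedComponentsWithStats((m&w).astype(np.uint8))
    b=1+np.argmax(s[1:,4]);print("blob",s[b])
    c=max(cv2.findContours((l==b).astype(np.uint8),0,1)[0],key=cv2.contourArea)[:,0]
    P=np.array([atz(f,p,z)[:2] for p in c.astype(float)])
    q=np.linalg.lstsq(np.c_[2*P,np.ones(len(P))],(P**2).sum(1),rcond=None)[0]
    print("ring centre",q[:2].round(4),"rad",np.sqrt(q[2]+q[0]**2+q[1]**2).round(4),"res",np.std(np.hypot(*(P-q[:2]).T)).round(4))
    e=cv2.fitEllipse(P.astype(np.float32));print("ell",np.round(e[0],4),np.round(e[1],4))
    return f
E
python3 -c "
from look import *
f=ring();u,v=272,58;print(f['pixels'][v-38:v-20:3,u].tolist());o=r.get_obs();print(o['tcp_pos'],o['joints'])
for d in r.landmark_of(f,'jar_rim')[:1]: print(atz(f,d['point'],.125))
for d in r.landmark_of(f,'thread_mid')[:1]: print(atz(f,d['point'],.117))
for d in r.landmark_of(f,'lid_home')[:1]: print(atz(f,d['point'],.1193))
"
```

```text
blob [ 244   20   65   70 1341]
ring centre [0.6137 0.0877] rad 0.0205 res 0.0002
ell [0.6137 0.0877] [0.041 0.041]
[[196, 133, 103], [201, 132, 97], [190, 123, 91], [199, 197, 200], [221, 222, 225], [221, 222, 224]]
[0.51492157 0.11671037 0.21582347] [-1.30968642  0.52646804  1.34506731  1.937958   -0.56898058  1.14261249
 -1.67737043]
[0.61450246 0.0878756  0.125     ]
[0.61296218 0.08575209 0.117     ]
[0.61350609 0.087626   0.1193    ]
```

Request:
apply_moves(
  rows=[
    [0.05,0.06,0,0,0,-0.11],
    [0.09,0.12,0,0,0,-0.22],
    [0.13,0.18,0,0,0,-0.33],
    [0.17,0.25,0,0,0,-0.44],
    [0.21,0.31,0,0,0,-0.55],
  ],
)

```text
clock: 14.75
tcp_pos: [0.5362, 0.0251, 0.2159]
orientation: [-3.043, -0.781, -0.0]
contact_force: [-0.2, -0.7, -1.7]
grip_width: 0.0614
gripper_force: 44.1
```

Request:
apply_moves(
  rows=[
    [0,0,0,0,0,-0.1],
    [0,0,0,0,0,-0.12],
    [0,0,0,0,0,-0.12],
    [0,0,0,0,0,-0.12],
  ],
)

```text
clock: 15.25
tcp_pos: [0.5362, 0.0262, 0.2156]
orientation: [2.959, 1.054, -0.0]
contact_force: [-0.5, -0.9, 0.1]
grip_width: 0.0615
gripper_force: 44.1
```

```bash
python3 -c "
from look import *
ring((.6137,.0877));o=r.get_obs();print(o['tcp_pos'],o['joints'])
f=r.grab_frame('wrist')
z=o['tcp_pos'][2]
for d in r.landmark_of(f,'lid_mid'): 
  p=atz(f,d['point'],z+.044)[:2]
  if np.hypot(*(p-o['tcp_pos'][:2]))<.02: print(p,Rm(o['orientation']).T@np.r_[p-o['tcp_pos'][:2],0])
to(.6137,.0877,.2)"
```

```text
blob [ 259   26   64   70 1290]
ring centre [0.6138 0.0876] rad 0.0205 res 0.0002
ell [0.6138 0.0876] [0.0409 0.041 ]
[0.53620196 0.02617197 0.21561573] [-0.9650733   0.35476947  1.01773546  1.91319328 -0.34472204  1.06257816
 -0.6895814 ]
[0.53905501 0.0264312 ] [ 2.37400979e-03  1.60348608e-03 -6.37578045e-07]
row [0.396, 0.0054, 0.0625, 0.0001, 0.0002, -0.0] tool y dir deg -50.7
```

Run:
```python
from look import *
from scipy.optimize import minimize
o=r.get_obs();T=Rm(o['orientation']);p=o['tcp_pos'];f=r.grab_frame('wrist')
ms=[d for d in r.outline_of(f,'lid_mid') if d["pixels"][280:310,270:310].mean()>.8]
M=ms[0]["pixels"]; print(len(ms),ms[0]["conf"],ms[0]["rect"])
t=np.linspace(0,2*np.pi,60)
def hull(v):
    q=[proj(f,p+T@np.array([v[0]+.0315*np.cos(a),v[1]+.0315*np.sin(a),v[2]+h])) for h in(-.01,.01) for a in t]
    return cv2.convexHull(np.array(q,np.float32))
# compare boundary extents (robust to fingers at sides: use upper & lower contour)
c=max(cv2.findContours(M.astype(np.uint8),0,1)[0],key=cv2.contourArea)[:,0].astype(float)
def cost(v):
    H=hull(v);return np.mean([min(abs(cv2.pointPolygonTest(H,(float(x),float(y)),True)),6) for x,y in c[::4]])
for z0 in(-.044,-.036):
  s=minimize(cost,[.001,0,z0],method='Nelder-Mead',options=dict(initial_simplex=np.array([[.001,0,z0],[.004,0,z0],[.001,.003,z0],[.001,0,z0-.006]]),maxiter=80));print(s.x.round(4),s.fun)
```

```text
1 0.73 [201.5, 206.0, 174.2, 172.8]
[ 0.0006  0.0003 -0.0405] 0.6389609324264182
[ 0.0006  0.0003 -0.0405] 0.6392009511278038
```

Ring centre is consistent from two yaws: (0.6138, 0.0876). The lid sits within 1 mm of the tool axis. Moving over the jar and part way down.

Request:
apply_moves(
  rows=[
    [0.15,0.003,0,0,0,0],
    [0.3,0.006,0,0,0,0],
    [0.393,0.006,0.1,0,0,0],
    [0.393,0.006,0.25,0,0,0],
    [0.393,0.006,0.36,0,0,0],
  ],
)

```text
clock: 16.12
tcp_pos: [0.6129, 0.0873, 0.1239]
orientation: [2.958, 1.056, -0.002]
contact_force: [0.0, -0.6, -0.6]
grip_width: 0.0616
gripper_force: 44.1
```

Request:
apply_moves(
  rows=[
    [0,0,0.02,0,0,0],
    [0,0,0.03,0,0,0],
    [0,0,0.03,0,0,0],
  ],
)

```text
clock: 16.5
tcp_pos: [0.614, 0.087, 0.1194]
orientation: [2.959, 1.056, 0.003]
contact_force: [-0.2, 0.1, -0.3]
grip_width: 0.0612
gripper_force: 44.1
```

```bash
python3 -c "
from look import *
o=r.get_obs();print(o['contact_force'],o['moment'],o['tcp_pos'],o['joints']);to(.6132,.0873,.1)"
```

```text
[-0.24486233  0.07217483 -0.31528627] [-0.07004283  0.03195144  0.02736186] [0.61399683 0.08695856 0.1193614 ] [-0.83499679  0.61356679  0.85015398  1.80852675 -0.55139355  0.97271402
 -0.63814344]
row [-0.0017, -0.0031, 0.0774, 0.0004, -0.001, 0.0] tool y dir deg -50.7
```

Request:
apply_moves(
  rows=[
    [-0.002,-0.003,0.03,0,0,0],
    [-0.002,-0.003,0.06,0,0,0],
    [-0.002,-0.003,0.09,0,0,0],
    [-0.002,-0.003,0.09,0,0,0],
  ],
)

```text
clock: 17.0
tcp_pos: [0.6118, 0.0871, 0.0949]
orientation: [-2.959, -1.056, 0.002]
contact_force: [-0.0, -0.3, -0.2]
grip_width: 0.0614
gripper_force: 44.1
```

Request:
apply_moves(
  rows=[
    [0,0,0.006,0,0,0],
    [0,0,0.012,0,0,0],
    [0,0,0.012,0,0,0],
  ],
)

```text
clock: 17.38
tcp_pos: [0.6124, 0.0872, 0.0928]
orientation: [-2.959, -1.056, -0.0]
contact_force: [-0.1, 0.3, -1.3]
grip_width: 0.0614
gripper_force: 44.1
```

Request:
apply_moves(
  rows=[
    [0.003,0.002,0.006,0,0,0],
    [0.003,0.002,0.008,0,0,0],
    [0.003,0.002,0.008,0,0,0],
  ],
)

```text
clock: 17.75
tcp_pos: [0.6132, 0.0872, 0.0907]
orientation: [-2.959, -1.056, 0.0]
contact_force: [0.7, -0.1, -1.8]
grip_width: 0.0611
gripper_force: 44.1
```

Request:
apply_moves(
  rows=[
    [0,0,0.006,0,0,0],
    [0,0,0.008,0,0,0],
    [0,0,0.008,0,0,0],
  ],
)

```text
clock: 18.12
tcp_pos: [0.6132, 0.0872, 0.0887]
orientation: [-2.959, -1.056, 0.0]
contact_force: [0.1, -0.7, 0.1]
grip_width: 0.0613
gripper_force: 44.1
```

Request:
apply_moves(
  rows=[
    [0,0,0.004,0,0,0],
    [0,0,0.008,0,0,0],
    [0,0,0.008,0,0,0],
  ],
)

```text
clock: 18.5
tcp_pos: [0.6132, 0.0873, 0.0866]
orientation: [-2.959, -1.056, 0.0]
contact_force: [-0.4, 0.3, 0.3]
grip_width: 0.0616
gripper_force: 44.1
```

Request:
apply_moves(
  rows=[
    [0,0,0.002,0,0,0],
    [0,0,0.004,0,0,0],
    [0,0,0.004,0,0,0],
  ],
)

```text
clock: 18.88
tcp_pos: [0.6132, 0.0873, 0.0857]
orientation: [-2.959, -1.056, 0.0]
contact_force: [0.1, 0.1, -0.2]
grip_width: 0.0616
gripper_force: 44.1
```

Request:
apply_moves(
  rows=[
    [0,0,0.003,0,0,0],
    [0,0,0.006,0,0,0],
    [0,0,0.006,0,0,0],
  ],
)

```text
clock: 19.25
tcp_pos: [0.6132, 0.0873, 0.0841]
orientation: [-2.959, -1.056, 0.0]
contact_force: [-0.5, -0.4, 0.0]
grip_width: 0.0612
gripper_force: 44.1
```

Request:
apply_moves(
  rows=[
    [0,0,0.003,0,0,0],
    [0,0,0.006,0,0,0],
    [0,0,0.006,0,0,0],
  ],
)

```text
clock: 19.62
tcp_pos: [0.6132, 0.0873, 0.0827]
orientation: [-2.959, -1.056, 0.0]
contact_force: [0.5, -0.7, -0.6]
grip_width: 0.0617
gripper_force: 44.1
```

Request:
apply_moves(
  rows=[
    [0,0,0.003,0,0,0],
    [0,0,0.006,0,0,0],
    [0,0,0.006,0,0,0],
  ],
)

```text
clock: 20.0
tcp_pos: [0.6132, 0.0873, 0.0812]
orientation: [-2.959, -1.056, 0.0]
contact_force: [-0.4, -0.9, -0.5]
grip_width: 0.0612
gripper_force: 44.1
```

Request:
apply_moves(
  rows=[
    [0,0,0.003,0,0,0],
    [0,0,0.005,0,0,0],
    [0,0,0.005,0,0,0],
  ],
)

```text
clock: 20.38
tcp_pos: [0.6133, 0.0872, 0.0799]
orientation: [-2.959, -1.056, 0.0]
contact_force: [-0.7, -0.9, -1.0]
grip_width: 0.0613
gripper_force: 44.1
```

```bash
python3 -c "
from look import *
o=r.get_obs();print(o['contact_force'],o['moment'],o['tcp_pos'],o['joints'])"
```

```text
[-0.66967436 -0.91816398 -0.98287232] [-0.06623065 -0.06068249 -0.04424213] [0.613251   0.08723453 0.07994484] [-0.80573615  0.65930134  0.80721851  1.83408354 -0.59556981  0.90883277
 -0.60618306]
```

Request:
apply_moves(
  rows=[
    [0,0,0.002,0,0,0],
    [0,0,0.004,0,0,0],
    [0,0,0.004,0,0,0],
  ],
)

```text
clock: 20.75
tcp_pos: [0.6133, 0.0873, 0.079]
orientation: [-2.959, -1.056, -0.0]
contact_force: [-0.8, 0.2, -1.0]
grip_width: 0.0615
gripper_force: 44.1
```

Request:
apply_moves(
  rows=[
    [0,0,0.002,0,0,0],
    [0,0,0.004,0,0,0],
    [0,0,0.004,0,0,0],
  ],
)

```text
clock: 21.12
tcp_pos: [0.6133, 0.0873, 0.0781]
orientation: [-2.959, -1.056, -0.0]
contact_force: [0.2, 0.7, 1.0]
grip_width: 0.0616
gripper_force: 44.3
```

Request:
apply_moves(
  rows=[
    [0,0,0.002,0,0,0],
    [0,0,0.003,0,0,0],
    [0,0,0.003,0,0,0],
  ],
)

```text
clock: 21.5
tcp_pos: [0.6133, 0.0872, 0.0773]
orientation: [-2.959, -1.056, -0.0]
contact_force: [-1.3, -0.8, 2.7]
grip_width: 0.0615
gripper_force: 44.4
```

Contact began at TCP z ≈ 0.078 at about 2 N/mm. That is the rubber seal, not beads, so the lid dropped straight on (a lucky start). I'll test gently anticlockwise a little, then screw clockwise.

Request:
apply_moves(
  rows=[
    [0,0,0,0,0,0.033],
    [0,0,0,0,0,0.066],
    [0,0,0,0,0,0.1],
    [0,0,0,0,0,0.133],
    [0,0,0,0,0,0.133],
  ],
)

```text
clock: 22.12
tcp_pos: [0.6137, 0.0872, 0.0774]
orientation: [3.052, 0.742, 0.001]
contact_force: [0.2, -1.0, 2.4]
grip_width: 0.0613
gripper_force: 44.5
```

```bash
cat > st.py <<'E'
from h import *
o=r.get_obs();T=Rm(o["orientation"]);print("F",o['contact_force'].round(1),"M",o['moment'].round(3),o['tcp_pos'].round(4),"j7",o['joints'][6].round(3),"yaw",np.degrees(np.arctan2(T[1,1],T[0,1])).round(1),"w",o["grip_width"].round(4),o["clock"])
E
python3 st.py
```

```text
Traceback (most recent call last):
  File "st.py", line 2, in <module>
    o=r.get_obs();T=Rm(o["orientation"]);print("F",o['contact_force'].round(1),"M",o['moment'].round(3),o['tcp_pos'].round(4),"j7",o['joints'][6].round(3),"yaw",np.degrees(np.arctan2(T[1,1],T[0,1])).round(1),"w",o["grip_width"].round(4),o["clock"])
                                                                                                                                                                                                                    ^^^^^^^^^^^^^^^^^^^^^
AttributeError: 'float' object has no attribute 'round'
```

Request:
apply_moves(
  rows=[
    [0,0,0,0,0,0.033],
    [0,0,0,0,0,0.066],
    [0,0,0,0,0,0.1],
    [0,0,0,0,0,0.133],
    [0,0,0,0,0,0.133],
  ],
)

```text
clock: 22.75
tcp_pos: [0.6135, 0.0872, 0.0773]
orientation: [3.113, 0.421, 0.001]
contact_force: [0.4, 0.2, 1.6]
grip_width: 0.0613
gripper_force: 44.5
```

```bash
sed -i 's/o\["grip_width"\].round(4)/round(o["grip_width"],4)/' st.py; python3 st.py
```

```text
F [0.4 0.2 1.6] M [ 0.026 -0.019 -0.018] [0.6135 0.0872 0.0773] j7 -0.943 yaw -74.6 w 0.0613 22.75
```

Request:
apply_moves(
  rows=[
    [0,0,0.0005,0,0,0.033],
    [0,0,0.001,0,0,0.066],
    [0,0,0.0015,0,0,0.1],
    [0,0,0.002,0,0,0.133],
    [0,0,0.002,0,0,0.133],
  ],
)

```text
clock: 23.38
tcp_pos: [0.6135, 0.0872, 0.0769]
orientation: [3.14, 0.095, 0.001]
contact_force: [-0.3, -0.2, 4.0]
grip_width: 0.0618
gripper_force: 44.6
```

```bash
python3 st.py
```

```text
F [-0.3 -0.2  4. ] M [ 0.019 -0.021 -0.   ] [0.6135 0.0872 0.0769] j7 -1.113 yaw -86.5 w 0.0618 23.375
```

Request:
apply_moves(
  rows=[
    [0,0,0.0005,0,0,0.033],
    [0,0,0.001,0,0,0.066],
    [0,0,0.0015,0,0,0.1],
    [0,0,0.002,0,0,0.133],
    [0,0,0.002,0,0,0.133],
  ],
)

```text
clock: 24.0
tcp_pos: [0.6134, 0.0872, 0.0764]
orientation: [3.133, -0.233, 0.0]
contact_force: [-0.5, -0.5, 5.4]
grip_width: 0.0615
gripper_force: 44.6
```

```bash
python3 st.py
```

```text
F [-0.5 -0.5  5.4] M [ 0.1   -0.048 -0.066] [0.6134 0.0872 0.0764] j7 -1.284 yaw -98.5 w 0.0615 24.0
```

Request:
apply_moves(
  rows=[
    [0,0,0.0005,0,0,0.025],
    [0,0,0.001,0,0,0.05],
    [0,0,0.0015,0,0,0.075],
    [0,0,0.002,0,0,0.1],
    [0,0,0.002,0,0,0.1],
  ],
)

```text
clock: 24.62
tcp_pos: [0.6131, 0.0873, 0.0756]
orientation: [3.104, -0.482, -0.0]
contact_force: [-1.5, 0.7, 5.4]
grip_width: 0.0616
gripper_force: 44.6
```

```bash
python3 st.py
```

```text
F [-1.5  0.7  5.4] M [ 0.081  0.298 -0.04 ] [0.6131 0.0873 0.0756] j7 -1.416 yaw -107.6 w 0.0616 24.625
```

Request:
apply_moves(
  rows=[
    [0,0,0.0005,0,0,0.02],
    [0,0,0.001,0,0,0.04],
    [0,0,0.001,0,0,0.06],
    [0,0,0.001,0,0,0.06],
  ],
)

```text
clock: 25.12
tcp_pos: [0.6133, 0.0872, 0.0755]
orientation: [3.078, -0.628, 0.0]
contact_force: [-0.1, 0.5, 4.3]
grip_width: 0.0613
gripper_force: 44.6
```

```bash
python3 st.py
```

```text
F [-0.1  0.5  4.3] M [ 0.104  0.158 -0.096] [0.6133 0.0872 0.0755] j7 -1.495 yaw -113.1 w 0.0613 25.125
```

Request:
apply_moves(
  rows=[
    [0,0,0.0005,0,0,0.02],
    [0,0,0.001,0,0,0.04],
    [0,0,0.001,0,0,0.06],
    [0,0,0.001,0,0,0.06],
  ],
)

```text
clock: 25.62
tcp_pos: [0.6128, 0.0875, 0.0753]
orientation: [-3.045, 0.772, 0.002]
contact_force: [-2.4, 0.3, 6.3]
grip_width: 0.0616
gripper_force: 44.8
```

```bash
python3 st.py
```

```text
F [-2.4  0.3  6.3] M [0.266 0.576 0.205] [0.6128 0.0875 0.0753] j7 -1.574 yaw -118.5 w 0.0616 25.625
```

Request:
apply_moves(
  rows=[
    [0,0,0,0,0,0.012],
    [0,0,0.0005,0,0,0.022],
    [0,0,0.0005,0,0,0.022],
  ],
)

```text
clock: 26.0
tcp_pos: [0.6126, 0.0877, 0.0751]
orientation: [3.032, -0.822, -0.003]
contact_force: [-3.4, 1.7, 7.8]
grip_width: 0.0617
gripper_force: 44.8
```

```bash
python3 st.py
```

```text
F [-3.4  1.7  7.8] M [0.216 0.834 0.643] [0.6126 0.0877 0.0751] j7 -1.602 yaw -120.3 w 0.0617 26.0
```

Torque is at the stop (0.64 N m) and the height matches home. I'll ease off slightly and see whether the thread holds the lid.

Request:
apply_moves(
  rows=[
    [0.001,0,-0.002,0,0,-0.008],
    [0.001,0,-0.003,0,0,-0.008],
    [0.001,0,-0.003,0,0,-0.008],
  ],
)

```text
clock: 26.38
tcp_pos: [0.6126, 0.0877, 0.0754]
orientation: [-3.037, 0.804, 0.003]
contact_force: [-5.7, 2.5, 3.2]
grip_width: 0.0614
gripper_force: 44.4
```

```bash
python3 st.py
```

```text
F [-5.7  2.5  3.2] M [0.446 0.924 0.413] [0.6126 0.0877 0.0754] j7 -1.592 yaw -119.7 w 0.0614 26.375
```

Fz fell 4.6 N over 0.3 mm, so the thread holds it, and the torque is 0.41 (tight). Releasing, then rising.

Request:
apply_moves(
  rows=[
    [-0.003,0,0,0,0,0],
    [-0.003,0,0,0,0,0],
  ],
)

```text
clock: 26.62
tcp_pos: [0.6126, 0.0877, 0.0755]
orientation: [3.037, -0.804, -0.001]
contact_force: [-2.2, 0.6, -0.4]
grip_width: 0.0614
gripper_force: 44.1
```

Request:
apply_moves(
  rows=[
    [0,0,0,0,0,0],
    [0,0,0,0,0,0],
    [0,0,0,0,0,0],
    [0,0,0,0,0,0],
  ],
  claw=0.95,
)

```text
clock: 27.12
tcp_pos: [0.613, 0.0873, 0.076]
orientation: [3.037, -0.805, 0.001]
contact_force: [-0.6, -0.3, -0.4]
grip_width: 0.081
gripper_force: 0.0
```

```bash
python3 st.py
```

```text
F [-0.6 -0.3 -0.4] M [-0.031  0.011 -0.006] [0.613  0.0873 0.076 ] j7 -1.592 yaw -119.7 w 0.081 27.125
```

Request:
apply_moves(
  rows=[
    [0,0,-0.05,0,0,0],
    [0,0,-0.15,0,0,0],
    [0,0,-0.35,0,0,0],
    [-0.15,0,-0.5,0,0,0],
    [-0.3,0,-0.56,0,0,0],
  ],
)

```text
clock: 27.75
tcp_pos: [0.5486, 0.124, 0.2198]
orientation: [-3.034, 0.806, -0.006]
contact_force: [0.1, -0.2, 0.1]
grip_width: 0.0816
gripper_force: 0.0
```

Request:
apply_moves(
  rows=[
    [-0.1,0,0,0,0,0],
    [-0.1,0,0,0,0,0],
    [-0.1,0,0,0,0,0],
    [-0.1,0,0,0,0,0],
  ],
)

```text
clock: 28.25
tcp_pos: [0.5267, 0.1361, 0.2163]
orientation: [3.036, -0.806, 0.001]
contact_force: [0.2, -0.1, 0.3]
grip_width: 0.0811
gripper_force: 0.0
```

Run:
```python
from look import *
from scipy.optimize import minimize
exec(open('st.py').read().split('\n',1)[1])
f=r.grab_frame('wrist');save(f,'w10')
t=np.linspace(0,2*np.pi,60)
def fit(M,x0):
    c=max(cv2.findContours(M.astype(np.uint8),0,1)[0],key=cv2.contourArea)[:,0].astype(float)
    def cost(v):
        H=cv2.convexHull(np.array([proj(f,[v[0]+.0315*np.cos(a),v[1]+.0315*np.sin(a),v[2]+h]) for h in(-.01,.01) for a in t],np.float32))
        return np.mean([min(abs(cv2.pointPolygonTest(H,(float(x),float(y)),True)),6) for x,y in c[::4]])
    x0=np.array(x0);S=np.array([x0,x0+[.004,0,0],x0+[0,.004,0],x0+[0,0,.006]])
    return minimize(cost,x0,method='Nelder-Mead',options=dict(initial_simplex=S,maxiter=80))
D=r.outline_of(f,'lid_mid')
for d in D[:6]:
    x,y,w,h=d["rect"];c=atz(f,[x+w/2,y+h/2],.12);print(round(d["conf"],2),np.round(d["rect"]),c.round(3))
    if min(x,y)>1 and x+w<558 and c[0]>.57: s=fit(d["pixels"],c);print("  fit",s.x.round(4),round(s.fun,2))
```

```text
F [ 0.2 -0.1  0.3] M [0.028 0.018 0.023] [0.5267 0.1361 0.2163] j7 -1.797 yaw -119.7 w 0.0811 28.25
0.89 [242.   4.  95. 106.] [0.616 0.085 0.12 ]
  fit [0.6142 0.0874 0.1147] 0.4
0.82 [469.  65.  81.  76.] [ 0.516 -0.031  0.12 ]
0.54 [550. 204.  10.  26.] [ 0.423 -0.03   0.12 ]
0.5 [268. 218.  75.  77.] [0.486 0.145 0.12 ]
```

Request:
apply_moves(
  rows=[
    [0,0.15,0,0,0,0],
    [0.05,0.3,0,0,0,0],
    [0.1,0.3,0,0,0,0],
    [0.1,0.3,0,0,0,0],
    [0.1,0.3,0,0,0,0],
  ],
)

```text
clock: 28.98
tcp_pos: [0.5105, 0.0596, 0.2157]
orientation: [3.036, -0.804, -0.001]
contact_force: [-1.2, 0.1, 0.3]
grip_width: 0.0808
gripper_force: 0.0
```

Run:
```python
from look import *
from scipy.optimize import minimize
f=r.grab_frame('wrist');save(f,'w11')
t=np.linspace(0,2*np.pi,60)
def fit(M,x0):
    c=max(cv2.findContours(M.astype(np.uint8),0,1)[0],key=cv2.contourArea)[:,0].astype(float)
    def cost(v):
        H=cv2.convexHull(np.array([proj(f,[v[0]+.0315*np.cos(a),v[1]+.0315*np.sin(a),v[2]+h]) for h in(-.01,.01) for a in t],np.float32))
        return np.mean([min(abs(cv2.pointPolygonTest(H,(float(x),float(y)),True)),6) for x,y in c[::4]])
    x0=np.array(x0);S=np.array([x0,x0+[.004,0,0],x0+[0,.004,0],x0+[0,0,.006]])
    return minimize(cost,x0,method='Nelder-Mead',options=dict(initial_simplex=S,maxiter=80))
for d in r.outline_of(f,'lid_mid')[:6]:
    x,y,w,h=d["rect"];c=atz(f,[x+w/2,y+h/2],.12);print(round(d["conf"],2),np.round(d["rect"]),c.round(3))
    if min(x,y)>.5 and x+w<558 and c[0]>.57: s=fit(d["pixels"],c);print("  fit",s.x.round(4),round(s.fun,2))
```

```text
0.83 [478. 207.  72.  59.] [ 0.407 -0.076  0.12 ]
0.72 [395.  96.  69.  70.] [ 0.509 -0.053  0.12 ]
0.7 [130.  45.  96. 101.] [0.616 0.087 0.12 ]
  fit [0.6146 0.0877 0.1162] 0.52
0.6 [556. 174.   1.  21.] [ 0.43  -0.116  0.12 ]
```

The fits put the lid centre at z ≈ 0.115–0.116, with home at 0.119 and unscrewed at 0.123 or more. It is within 1 mm of the jar axis, so I'm handing in.

```bash
python3 -c "
from bench import r
print(r.hand_in())"
```

```text
the job is handed in; nothing more can be done
None
```

I put the middle-sized lid on the open jar, screwed it down to the stop, let go and handed the job in at about 29 s of the 69 s allowed; no verdict came back. It dropped straight onto the seal, so no backward turn was needed. It took about 70° clockwise, with torque briefly reaching 0.64 N m before I eased it to 0.41. Afterwards the camera put it about 1 mm from the jar's axis, at a height that fits fully home.

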